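# Move the lift-off splash guard to the stand with the vial

## Task

Two small stands on the worktop share one hinged splash guard. Pinch the two sprung tabs on top of the guard together to draw in its hinge pins, lift the guard off the empty stand, lower it gently until it bears in the saddles of the stand that holds the vial, and only then let both pins spring fully out into their holes so that the guard hangs straight down with the tabs released. Feel it home without forcing it against the stands, and do not disturb the vial or the other things around.

Things in the scene. Friction and masses are not known exactly. Their poses are not given: they have to be found in the camera images.
- guard_axis (a point): Centre of the guard's hinge barrel, an aluminium rod 16 mm thick and 124 mm long along the guard's y axis. In a stand it lies in both U saddles with about 1.5 mm of play each way in x and y and turns there as a hinge. At the start it hangs in stand_a, pins out, panel straight down.
- guard: The loose guard, 0.22 to 0.4 kg: origin at its barrel's centre, z up, y along the barrel to its left tab, x to the back. Grey panel 6 mm thick and 86 mm wide hangs to 73 mm below the origin. Two upright steel tabs stand on the barrel, 4 mm thick (y), 20 mm wide (x), tops 44 mm above the origin; the barrel's top is 8 mm above it. Clear the other stand before lowering.
- tab_left (a point): Middle of the outer face of the left tab (guard's +y side), 32 mm above the barrel's centre and 28 mm to the side of it while the pin is out. Outer faces of the two tabs are 56 mm apart with the pins out, 34 mm when both are drawn in. Tab and hinge pin (7 mm in diameter, flat end) are one piece, sliding along the barrel.
- tab_right (a point): Same for the right tab (guard's -y side).
- pin_left (a joint): Travel of the left hinge pin in m: 0 = fully out, tip 10 mm beyond the barrel's end; 0.011 = fully drawn in, tip inside the barrel. A spring pushes it out with 4 N at 0 and 9 N at 0.011; pushing the tab towards the other tab draws it in.
- pin_right (a joint): Same for the right hinge pin.
- stand_a_seat (a point): Middle of the hinge line of the empty stand, 105 mm above the worktop, axes as its body's. Each post has a U saddle: 50 to 63.5 mm out in y, slot 19 mm wide in x, floor 8 mm below the hinge line, horns 3 mm above it, 2 mm chamfers. Outside it a cheek: inner face 63.5 mm out, 8 mm thick, top 17 mm above the line, 2 mm inner chamfer, 10.4 mm square pin hole on the line.
- stand_b_seat (a point): Middle of the hinge line of the stand with the vial at the nominal setting, 105 mm up; the true line is up to 5 mm off in x and 8 mm in z (see stand_b), axes as its body's. Each post has a U saddle: 50 to 63.5 mm out in y, slot 19 mm wide in x, floor 8 mm below the hinge line, horns 3 mm above it, 2 mm chamfers. Outside it a cheek: inner face 63.5 mm out, 8 mm thick, top 17 mm above the line, 2 mm inner chamfer, 10.4 mm square pin hole on the line.
- stand_a: The empty stand, which carries the guard at the start. Fixed grey base plate 116 x 164 x 10 mm with a steel cross slide, two aluminium posts 143 mm apart over their outer faces, a steel ring (vial nest) 52 mm behind the hinge line. Origin on the worktop under the middle of the hinge line; z up, y along the hinge line to the left post, x back to the nest.
- stand_b: The stand with the vial, where the guard must go (on the left or the right). Shape, origin and axes as stand_a, base fixed, but its pair of posts sits on a clamped cross slide and jack: it may stand up to 5 mm off the middle fore or aft (x) and up to 8 mm high or low. This setting is not in the measured poses, which are the base's; feel for the saddles. The clamps hold; the posts do not give.
- vial: Loose glass vial with black screw cap, 25 mm in diameter, 58 mm tall, standing in the nest of stand_b (52 mm behind the hinge line); origin at its underside. Leave alone.
- measuring_glass: Bystander: small clear measuring glass, 53 mm wide, 56 mm tall; origin at its underside. Leave alone.
- jar: Bystander: small jar with white lid, 50 mm wide, 66 mm tall; origin at its underside. Leave alone.
- boat: Bystander: white plastic weighing boat, 67 x 67 x 16 mm; origin at its underside. Leave alone.
Not all that is in view belongs to the job. What is shaped like the guard but purple is not meant.

How it is judged:
By the outcome, as a careful person would: the job done as asked, in the order asked, and still so for the second after the job is handed in, with the robot touching nothing.
It also fails if it takes over 53 s, if anything falls off the work surface, if the arm or the gripper's body presses on something with over 40 N, if the wrist force passes 120 N, or if a joint passes its speed limit or range.

## Robot

A 6-joint arm with a two-finger parallel gripper is mounted at the origin on a cart in front of the work surface, level with it; the furniture and walls round the work are solid. World frame = base frame: x ahead of the robot, y to its left, z up, the work surface at z = 0. Lengths are in m, angles in rad, forces in N, time in s.
With the tool pointing down it reaches from about 0.3 to 0.875 m from the base axis. Payload 6.4 kg.
Tool frame: the origin (TCP) lies where the fingers leave the gripper's body, on its centre line; the fingertips stand 73 mm ahead of it and the grasp point (between the pads) lies 54 mm ahead of it; z points along the fingers, y is the line along which they close (so a half turn about z gives the same grasp; the last joint's range is limited). The gripper opens to 85 mm and grips with 20 to 120 N. Pads are 22 mm wide; open, the fingers measure 114 mm over their backs; the gripper's body (76 mm by 85 mm) begins 54 mm behind the grasp point. The pads swing forward as they close: fully open they stand 13 mm farther back than shut.
Start: joints at [-1.382, 0.181, 1.607, -0, 1.354, -0.206], TCP at [0.221, -0.531, 0.304] pointing down, gripper open.
Joint ranges: [-2.99, 2.99], [-0.89, 2.07], [0.3, 2.58], [-1.14, 4.28], [0, 2.63], [-3.12, 3.12]. Speed limits (rad/s): [2.57, 2.57, 3.01, 3.14, 3.14, 3.14].

## Interface

Orientations are given as a unit quaternion [w, x, y, z].
In Python, from bench import ctrl gives the robot as it stands.
- The arm moves only by the tool carry_out, never from a script. Its argument "steps" is one flat list of numbers, 7 for each row, row after row: the shift along the tool's x, y, z in m, then the turn, a rotation vector about the tool's x, y, z in rad, then the opening, from 0 (shut) to 1 (fully open). In form: [dx, dy, dz, wx, wy, wz, claw, dx, dy, dz, wx, wy, wz, claw, ...]. A call has 1 to 20 rows; each row is the pose to reach, as a shift and turn from the pose commanded when the call began, along the tool's axes at that moment; what a row does not reach only later rows make up. A row lasts 1/10 s, in which the tool goes at most 50 mm and 8.59 degrees, less where a joint would pass 70% of its speed; a pose out of reach is approached as far as the arm can. A call with a gripper value outside its range is refused whole. The fingers move at their own pace and stop on an object; the grip force is fixed at half the most. Time passes only in rows, so rows that repeat a pose let the fingers close. It gives the time, the measured TCP pose, the force, the opening and the grip force at its end, in the units of the state.
- ctrl.get_obs(): the state, without advancing time (a new reading comes with each control period).
- ctrl.camera(name): name is "side" or "top" or "wrist"; returns the picture (400x640x3 uint8, red, green, blue); there is no depth.
- ctrl.camera_params(name): a dict with "vertical_fov" (degrees; the focal length in pixels is half the picture's height over the tangent of half this angle, whatever the lens; pixels are square), "cx", "cy" (the principal point, pixels), "cam_to_world" (4x4, takes a point from camera to world coordinates); the wrist camera has in their place "hand_eye" (4x4, takes a point from camera to tool coordinates, whose origin is the TCP and whose axes are the flange's). Camera axes: x right, y down, z forward; pixel columns grow to the right and rows downward; lengths in m; the calibration is good to about 2 mm. A picture is of the moment at which its call begins: read the wrist's pose just before it. camera_params takes no time and is no camera call.
- ctrl.hand_in(): hands the job in; it is judged then, once.
The state is a dict: "time_s": time; "q": joint angles; "dq": joint speeds; "joint_efforts": joint torques, N m; "eef_pos": TCP position; "eef_rot": TCP orientation; "wrist_force": force on the tool from outside, world axes, zero at the start; "torque": the same for the moment, N m; "opening": opening from 0.0 (shut) to 1.0 (fully open); "grasp_force": force on a finger pad.
Only numpy, scipy, OpenCV 4.12 (cv2) and the standard library are available. Lean on these libraries where they do the work, as an engineer would, in place of code of your own. Each camera call takes 0.05 s, during which the arm holds its last target. There are 200 camera calls.

## Working session

There is one attempt and no reset: what is moved stays moved. The work goes in short steps, Python scripts to look and compute and a tool call to move; the robot and the scene stay as the last step left them, time stands still between calls to the robot, and variables do not carry over. Pictures are saved under pics/ and viewed, at most 10 in all, crops included, and the job is handed in when it is done.

Besides the shell and the picture viewer there is one more tool, called after "Call:" by a JSON object that holds its "fn" and its "kwargs", one argument or row to a line. carry_out: Moves the arm, as the interface text tells. Its arguments: {"type":"object","properties":{"steps":{"type":"array"}},"required":["steps"]}

```bash
mkdir -p pics; ls; python3 - <<'E'
from bench import ctrl
import cv2,numpy as np
for n in ['top','side']:
    im=ctrl.camera(n); cv2.imwrite(f'pics/{n}0.png',im[:,:,::-1]); 
for n in ['top','side','wrist']:
    print(n,{k:np.round(np.array(v),4).tolist() for k,v in ctrl.camera_params(n).items()})
o=ctrl.get_obs(); print({k:np.round(np.array(v),4).tolist() for k,v in o.items()})
E
```

```text
pics
top {'vertical_fov': 51.5829, 'cx': 316.5228, 'cy': 194.53, 'cam_to_world': [[0.0218, -0.9841, 0.1765, 0.363], [-0.9998, -0.0218, 0.0019, -0.1768], [0.002, -0.1765, -0.9843, 1.3635], [0.0, 0.0, 0.0, 1.0]]}
side {'vertical_fov': 53.383, 'cx': 319.1755, 'cy': 201.8332, 'cam_to_world': [[-0.8125, -0.29, 0.5057, 0.0817], [-0.583, 0.4025, -0.7058, 0.5666], [0.0012, -0.8683, -0.4961, 0.6381], [0.0, 0.0, 0.0, 1.0]]}
wrist {'vertical_fov': 69.9503, 'cx': 317.0352, 'cy': 198.2454, 'hand_eye': [[0.0014, -0.9617, -0.2739, 0.07], [1.0, 0.0013, 0.0005, 0.0002], [-0.0001, -0.2739, 0.9617, -0.0709], [0.0, 0.0, 0.0, 1.0]]}
{'time_s': 0.1, 'q': [-1.3823, 0.1815, 1.6079, 0.0, 1.3538, -0.2063], 'dq': [-0.0004, -0.0014, -0.0022, -0.0019, 0.0014, -0.0016], 'joint_efforts': [0.0012, -44.5874, -35.2237, -0.0002, 0.0042, 0.0], 'eef_pos': [0.2211, -0.5304, 0.3031], 'eef_rot': [-0.0008, 0.9806, 0.1961, 0.0], 'wrist_force': [-0.3275, -0.2708, -0.7506], 'torque': [-0.01, -0.048, -0.0905], 'grasp_force': 0.0, 'opening': 1.0034}
```

View pics/top0.png

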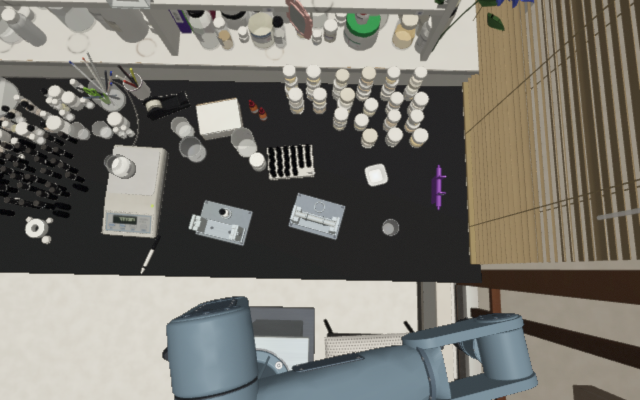

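View pics/side0.png

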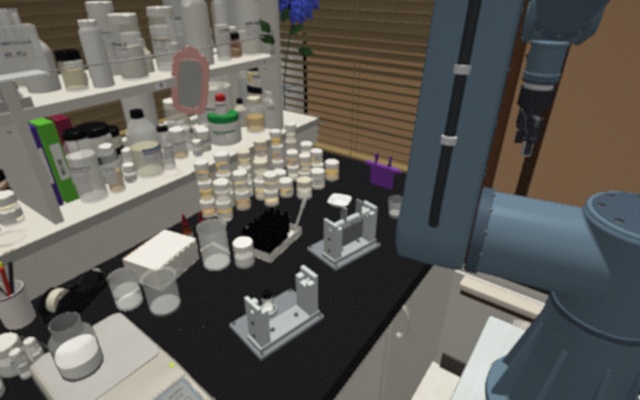

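The top view shows the guard candidates: grey guard at top px (317,218) / side px (345,232) on the right-hand stand, and the purple decoy at (440,187). I choose the grey one. The stand with the vial is at top px (222,222). I check this in a close crop.

```bash
python3 - <<'E'
import cv2,numpy as np
t=cv2.imread('pics/top0.png');s=cv2.imread('pics/side0.png')
a=cv2.resize(t[190:255,180:360],(800,289),interpolation=cv2.INTER_CUBIC)
b=cv2.resize(s[190:360,220:390],(311,311),interpolation=cv2.INTER_CUBIC)
b=cv2.resize(s[190:360,220:390],(311,311),interpolation=cv2.INTER_CUBIC)
c=cv2.resize(s[190:270,300:388],(342,311),interpolation=cv2.INTER_CUBIC)
im=np.zeros((600,800,3),np.uint8); im[:289]=a; im[289:,:311]=b; im[289:,320:662]=c
cv2.imwrite('pics/crop0.png',im)
E
```

```text
(no output)
```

View pics/crop0.png

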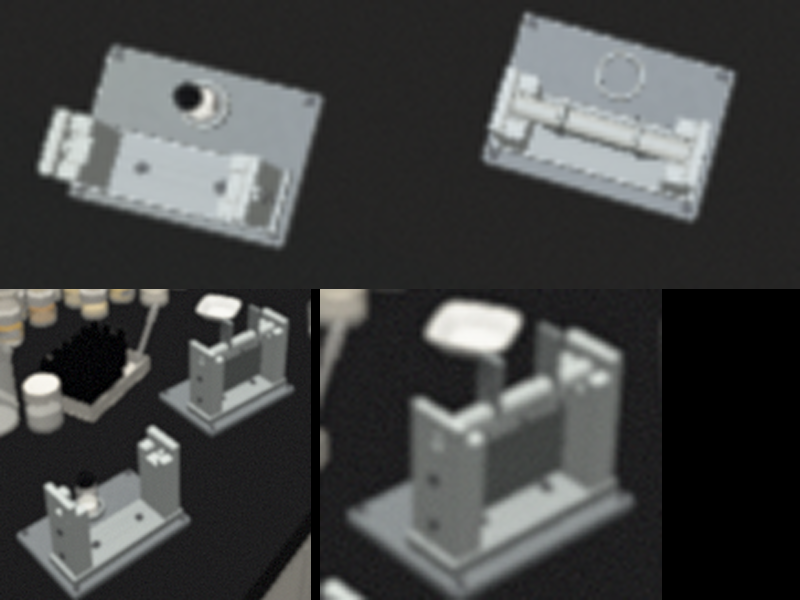

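The crop confirms it: the grey guard hangs in stand A (right half, tabs dark at crop (560,115) and (635,130)), ring empty. Stand B has the vial with black cap at crop (188,97). Next I work out the base poses.

```bash
cat > h.py <<'E'
import numpy as np,cv2
from bench import ctrl
from scipy.spatial.transform import Rotation as R
def K(p): f=200/np.tan(np.radians(p['vertical_fov'])/2); return np.array([[f,0,p['cx']],[0,f,p['cy']],[0,0,1]])
def T(pos,q):
    M=np.eye(4); M[:3,:3]=R.from_quat([q[1],q[2],q[3],q[0]]).as_matrix(); M[:3,3]=pos; return M
def cam(name,obs=None):
    p=ctrl.camera_params(name)
    M=np.array(p['cam_to_world']) if name!='wrist' else T(obs['eef_pos'],obs['eef_rot'])@np.array(p['hand_eye'])
    return K(p),M
def onplane(k,M,uv,z):
    uv=np.atleast_2d(uv); d=np.c_[uv,np.ones(len(uv))]@np.linalg.inv(k).T@M[:3,:3].T
    return M[:3,3]+d*((z-M[2,3])/d[:,2])[:,None]
def proj(k,M,X):
    c=(np.atleast_2d(X)-M[:3,3])@M[:3,:3]; u=c@k.T; return u[:,:2]/u[:,2:]
def tri(rays):  # list of (k,M,uv)
    A=np.zeros((3,3));b=np.zeros(3)
    for k,M,uv in rays:
        d=M[:3,:3]@np.linalg.inv(k)@np.array([uv[0],uv[1],1]); d/=np.linalg.norm(d); P=np.eye(3)-np.outer(d,d); A+=P;b+=P@M[:3,3]
    return np.linalg.solve(A,b)
E
python3 - <<'E'
from h import *
k,M=cam('top')
for n,c in dict(B=[(112,46),(322,96),(283,246),(70,196)],A=[(527,13),(735,72),(695,220),(484,160)]).items():
    uv=np.array(c)/4.444+[180,190]-.4
    X=onplane(k,M,uv,.010); ctr=X.mean(0)
    e=(X[0]-X[1]+X[3]-X[2]); print(n,ctr.round(4),np.degrees(np.arctan2(e[1],e[0])),np.linalg.norm(X-np.roll(X,1,0),axis=1).round(3))
ks,Ms=cam('side')
# side tabs tops / purple
print(np.hypot(*onplane(k,M,[317,218],.1)[0,:2]))
E
```

```text
B [0.5063 0.1278 0.01  ] 78.02407074351385 [0.115 0.162 0.114 0.162]
A [ 0.5352 -0.177   0.01  ] 75.30640549417521 [0.114 0.161 0.114 0.161]
0.5460123142484435
```

Call:
{"fn": "carry_out", "kwargs": {
  "steps": [0.03, -0.02, -0.01, 0, 0, 0.05, 1, 0.07, -0.047, -0.02, 0, 0, 0.12, 1, 0.11, -0.074, -0.027, 0, 0, 0.2, 1, 0.15, -0.1, -0.027, 0, 0, 0.28, 1, 0.19, -0.127, -0.027, 0, 0, 0.36, 1, 0.23, -0.154, -0.027, 0, 0, 0.44, 1, 0.27, -0.18, -0.027, 0, 0, 0.52, 1, 0.31, -0.207, -0.027, 0, 0, 0.6, 1, 0.345, -0.231, -0.027, 0, 0, 0.651, 1, 0.371, -0.248, -0.027, 0, 0, 0.651, 1, 0.371, -0.248, -0.027, 0, 0, 0.651, 1, 0.371, -0.248, -0.027, 0, 0, 0.651, 1]
}}

```text
time_s: 1.3
eef_pos: [0.4682, -0.1586, 0.3305]
eef_rot: [0.0, 0.992, -0.127, -0.0]
wrist_force: [-0.1, 0.6, 0.4]
opening: 0.998
grasp_force: 0.0
```

```bash
python3 - <<'E'
from h import *
import pickle
o=ctrl.get_obs(); im=ctrl.camera('wrist'); cv2.imwrite('pics/wA1.png',im[:,:,::-1]); pickle.dump(o,open('wA1.pkl','wb'))
print(o['time_s'],np.round(o['eef_pos'],4),np.round(o['eef_rot'],4),np.round(o['wrist_force'],2),np.round(o['q'],2))
E
```

```text
1.3 [ 0.4682 -0.1586  0.3305] [ 0.000e+00  9.919e-01 -1.267e-01 -5.000e-04] [-0.14  0.63  0.42] [-0.57 -0.03  1.77 -0.    1.39  1.26]
```

View pics/wA1.png

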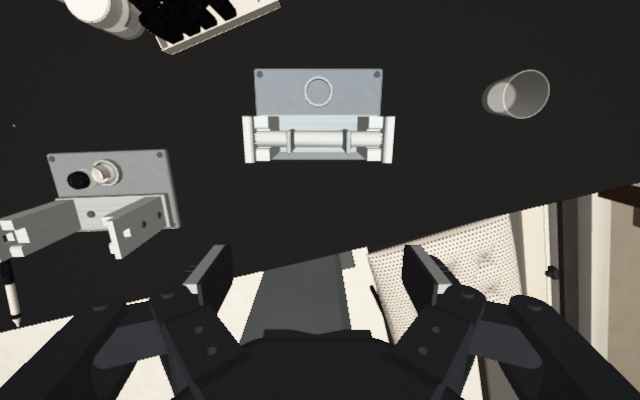

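The wrist view shows guard tabs at about (290,140) and (348,140), square to the image. B's posts are at the left (10–160, 195–255), with the vial cap at (78,180). I move closer for a second view.

Call:
{"fn": "carry_out", "kwargs": {
  "steps": [0.02, 0, 0.01, 0, 0, 0, 1, 0.05, 0, 0.03, 0, 0, 0, 1, 0.05, 0, 0.03, 0, 0, 0, 1, 0.05, 0, 0.03, 0, 0, 0, 1]
}}

```text
time_s: 1.75
eef_pos: [0.5158, -0.173, 0.2998]
eef_rot: [-0.0, 0.992, -0.129, -0.001]
wrist_force: [-0.6, 0.6, 1.4]
opening: 1.0
grasp_force: 0.0
```

```bash
python3 - <<'E'
from h import *
import pickle
o=ctrl.get_obs(); im=ctrl.camera('wrist'); cv2.imwrite('pics/wA2.png',im[:,:,::-1]); pickle.dump(o,open('wA2.pkl','wb'))
print(o['time_s'],np.round(o['eef_pos'],4))
k,M=cam('wrist',o)
c=R.from_euler('z',-14.7,degrees=True).as_matrix()
print(proj(k,M,np.array([.516,-.172,.105])+np.array([[0,28,44],[0,-28,44],[0,0,8],[-9.5,71,17],[-9.5,-71,17]])/1000@c.T).round(0).tolist())
a=cv2.imread('pics/wA1.png')[60:170,235:405]; b=im[:,:,::-1][120:330,150:490]
out=np.zeros((600,800,3),np.uint8); out[:180,:280]=cv2.resize(a,(280,180),interpolation=3); 
out[:259,:400]=cv2.resize(a,(400,259),interpolation=3); out[259:259+330,:534]=cv2.resize(b,(534,330),interpolation=3)
B=cv2.imread('pics/wA1.png')[140:270,0:200]; out[:259,402:800]=cv2.resize(B,(398,259),interpolation=3)
cv2.imwrite('pics/crop1.png',out)
E
```

```text
1.75 [ 0.5158 -0.173   0.2998]
[[282.0, 206.0], [350.0, 206.0], [316.0, 194.0], [238.0, 207.0], [394.0, 207.0]]
```

View pics/crop1.png

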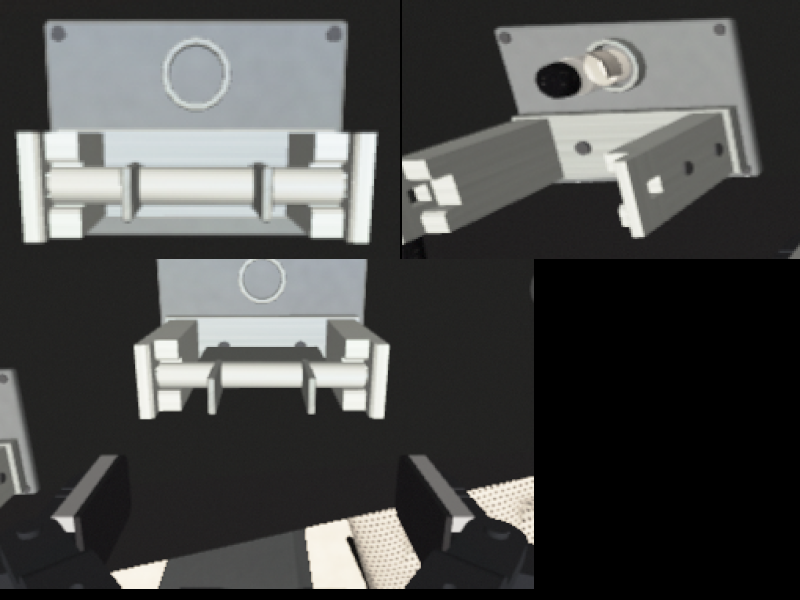

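```bash
python3 - <<'E'
from h import *
import pickle
o1=pickle.load(open('wA1.pkl','rb'));o2=pickle.load(open('wA2.pkl','rb'))
c1=cam('wrist',o1);c2=cam('wrist',o2)
f1=lambda u:(235+u[0]/2.353-.3,60+u[1]/2.353-.3)
f2=lambda u:(150+u[0]/1.571-.2,120+(u[1]-259)/1.571-.2)
P1=[(18,133),(23,242),(377,133),(371,242),(127,208),(266,208)]
P2=[(135,345),(140,418),(388,345),(384,418),(211.5,395.5),(311,395.5)]
X=np.array([tri([(*c1,f1(a)),(*c2,f2(b))]) for a,b in zip(P1,P2)]); print(X.round(4))
z=onplane(*c2,[f2(p) for p in P2[:4]],.122);print(z.round(4),z.mean(0))
t=onplane(*c2,[f2(p) for p in P2[4:]],.149);d=t[0]-t[1];print(t.round(4),t.mean(0).round(4),np.linalg.norm(d),np.degrees(np.arctan2(d[1],d[0])))
d=z[0]-z[2]+z[1]-z[3];print(np.degrees(np.arctan2(d[1],d[0])),np.linalg.norm(d)/2)
# B from view1: cheek/horn
fB=lambda u:((u[0]-402)/1.99-.25,140+u[1]/1.99-.25)
b=onplane(*c1,[fB(u) for u in [(497,28),(733,20),(760,175)]],.010);print(b.round(4))
E
```

```text
[[ 0.5539 -0.1082  0.1214]
 [ 0.5117 -0.0965  0.1215]
 [ 0.5183 -0.2461  0.1239]
 [ 0.4761 -0.236   0.124 ]
 [ 0.5147 -0.1422  0.1233]
 [ 0.5005 -0.1975  0.124 ]]
[[ 0.5539 -0.1085  0.122 ]
 [ 0.5117 -0.0969  0.122 ]
 [ 0.5178 -0.2461  0.122 ]
 [ 0.4753 -0.236   0.122 ]] [ 0.51470367 -0.17190773  0.122     ]
[[ 0.5219 -0.147   0.149 ]
 [ 0.5089 -0.1968  0.149 ]] [ 0.5154 -0.1719  0.149 ] 0.05149432677415862 75.32438224447893
75.32209347050143 0.1430083543815313
[[0.5806 0.1921 0.01  ]
 [0.5453 0.0333 0.01  ]
 [0.4346 0.0583 0.01  ]]
```

Call:
{"fn": "carry_out", "kwargs": {
  "steps": [-0.001, -0.001, 0.025, 0, 0, 0, 1, -0.001, -0.001, 0.055, 0, 0, 0, 1, -0.001, -0.001, 0.08, 0, 0, 0, 1, -0.001, -0.001, 0.1, 0, 0, 0, 0.8, -0.001, -0.001, 0.107, 0, 0, 0, 0.75, -0.001, -0.001, 0.107, 0, 0, 0, 0.7, -0.001, -0.001, 0.107, 0, 0, 0, 0.68, -0.001, -0.001, 0.107, 0, 0, 0, 0.62, -0.001, -0.001, 0.107, 0, 0, 0, 0.58, -0.001, -0.001, 0.107, 0, 0, 0, 0.58]
}}

```text
time_s: 2.8
eef_pos: [0.5171, -0.1712, 0.1962]
eef_rot: [0.001, 0.992, -0.128, 0.002]
wrist_force: [-1.5, 0.3, 6.9]
opening: 0.581
grasp_force: 5.4
```

```bash
python3 - <<'E'
from h import *
o=ctrl.get_obs(); im=ctrl.camera('wrist'); cv2.imwrite('pics/wA3.png',im[:,:,::-1])
print(np.round(o['eef_pos'],4),o['wrist_force'],o['torque'],o['opening'],o['grasp_force'])
E
```

```text
[ 0.5171 -0.1712  0.1962] [-1.53351139  0.32165807  6.86834355] [ 0.14020725  0.23760126 -0.00744436] 0.5811203198436911 5.449603870511055
```

View pics/wA3.png

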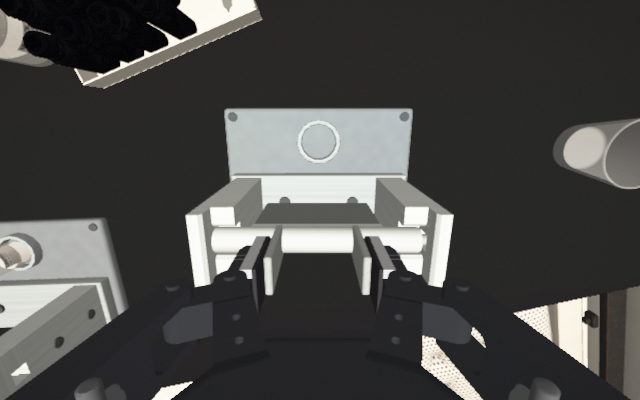

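The pinch is centred: pads are on both tab outer faces at about (258,265) and (378,265), and the tips are clear of the barrel. A 7 N upward force comes from the pads swinging forward as they close, so I raise the hand slightly while closing.

Call:
{"fn": "carry_out", "kwargs": {
  "steps": [0, 0, -0.002, 0, 0, 0, 0.54, 0, 0, -0.003, 0, 0, 0, 0.5, 0, 0, -0.004, 0, 0, 0, 0.46, 0, 0, -0.005, 0, 0, 0, 0.43]
}}

```text
time_s: 3.25
eef_pos: [0.5158, -0.1705, 0.1987]
eef_rot: [-0.0, 0.992, -0.128, -0.0]
wrist_force: [0.1, -0.8, -3.4]
opening: 0.427
grasp_force: 8.3
```

Call:
{"fn": "carry_out", "kwargs": {
  "steps": [0, 0, 0, 0, 0, 0, 0.4, 0, 0, 0, 0, 0, 0, 0.36, 0, 0, 0, 0, 0, 0, 0.3, 0, 0, 0, 0, 0, 0, 0.3, 0, 0, 0, 0, 0, 0, 0.3]
}}

```text
time_s: 3.75
eef_pos: [0.5159, -0.1706, 0.1992]
eef_rot: [0.0, 0.992, -0.128, 0.0]
wrist_force: [-2.8, 1.4, 4.8]
opening: 0.359
grasp_force: 59.8
```

Call:
{"fn": "carry_out", "kwargs": {
  "steps": [0, 0, -0.003, 0, 0, 0, 0.3, 0, 0, -0.006, 0, 0, 0, 0.3, 0, 0, -0.01, 0, 0, 0, 0.3]
}}

```text
time_s: 4.05
eef_pos: [0.5156, -0.1705, 0.2085]
eef_rot: [-0.0, 0.992, -0.128, -0.0]
wrist_force: [0.4, -0.3, -0.7]
opening: 0.362
grasp_force: 59.9
```

Call:
{"fn": "carry_out", "kwargs": {
  "steps": [0, 0, -0.006, 0, 0, 0, 0.3, 0, 0, -0.014, 0, 0, 0, 0.3, 0, 0, -0.024, 0, 0, 0, 0.3, 0, 0, -0.036, 0, 0, 0, 0.3, 0, 0, -0.048, 0, 0, 0, 0.3, 0, 0, -0.06, 0, 0, 0, 0.3, 0, 0, -0.075, 0, 0, 0, 0.3, 0, 0, -0.09, 0, 0, 0, 0.3, 0, 0, -0.105, 0, 0, 0, 0.3, 0, 0, -0.115, 0, 0, 0, 0.3, 0, 0, -0.12, 0, 0, 0, 0.3, 0, 0, -0.12, 0, 0, 0, 0.3]
}}

```text
time_s: 5.25
eef_pos: [0.5161, -0.1707, 0.3297]
eef_rot: [0.0, 0.992, -0.128, 0.001]
wrist_force: [0.3, 0.5, -2.3]
opening: 0.361
grasp_force: 59.9
```

```bash
python3 - <<'E'
from h import *
import pickle
o=ctrl.get_obs(); im=ctrl.camera('wrist'); cv2.imwrite('pics/wA4.png',im[:,:,::-1]); pickle.dump(o,open('wA4.pkl','wb'))
print(np.round(o['eef_pos'],4),np.round(o['eef_rot'],4),o['wrist_force'],o['torque'],o['opening'],o['grasp_force'])
E
```

```text
[ 0.5161 -0.1707  0.3297] [ 2.000e-04  9.918e-01 -1.277e-01  6.000e-04] [ 0.32617784  0.54728536 -2.28322355] [-0.00036822 -0.01011901  0.03146054] 0.3612085125504806 59.89668667316437
```

View pics/wA4.png

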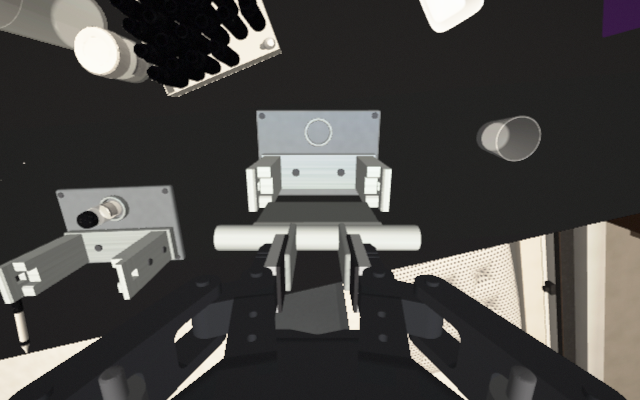

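The guard is held level with its pins drawn in: barrel from (214,237) to (421,237), A's saddles empty below. I carry it towards B, taking two views of B's posts.

Call:
{"fn": "carry_out", "kwargs": {
  "steps": [-0.007, -0.013, 0, 0, 0, 0, 0.3, -0.02, -0.037, 0, 0, 0, -0.01, 0.3, -0.036, -0.066, 0, 0, 0, -0.02, 0.3, -0.053, -0.098, 0, 0, 0, -0.03, 0.3, -0.07, -0.13, 0, 0, 0, -0.04, 0.3, -0.087, -0.162, 0, 0, 0, -0.04, 0.3, -0.104, -0.194, 0, 0, 0, -0.04, 0.3, -0.121, -0.225, 0, 0, 0, -0.04, 0.3, -0.137, -0.253, 0, 0, 0, -0.04, 0.3, -0.149, -0.274, 0, 0, 0, -0.04, 0.3, -0.154, -0.283, 0, 0, 0, -0.04, 0.3, -0.154, -0.283, 0, 0, 0, -0.04, 0.3, -0.154, -0.283, 0, 0, 0, -0.04, 0.3]
}}

```text
time_s: 6.6
eef_pos: [0.4385, 0.1419, 0.3286]
eef_rot: [0.0, 0.994, -0.108, -0.0]
wrist_force: [0.2, 0.0, -2.0]
opening: 0.359
grasp_force: 59.9
```

```bash
python3 - <<'E'
from h import *
import pickle
o=ctrl.get_obs(); im=ctrl.camera('wrist'); cv2.imwrite('pics/wB1.png',im[:,:,::-1]); pickle.dump(o,open('wB1.pkl','wb'))
print(np.round(o['eef_pos'],4),np.round(o['eef_rot'],4),o['wrist_force'])
E
```

```text
[0.4385 0.1419 0.3286] [ 3.000e-04  9.942e-01 -1.077e-01 -2.000e-04] [ 0.22398407  0.03093912 -2.01520631]
```

Call:
{"fn": "carry_out", "kwargs": {
  "steps": [0.01, 0, 0, 0, 0, 0, 0.3, 0.025, 0, 0, 0, 0, 0, 0.3, 0.04, 0, 0, 0, 0, 0, 0.3, 0.05, 0, 0, 0, 0, 0, 0.3, 0.05, 0, 0, 0, 0, 0, 0.3, 0.05, 0, 0, 0, 0, 0, 0.3]
}}

```text
time_s: 7.25
eef_pos: [0.4875, 0.131, 0.3285]
eef_rot: [0.0, 0.994, -0.108, -0.001]
wrist_force: [-0.2, 1.2, -3.4]
opening: 0.355
grasp_force: 59.9
```

```bash
python3 - <<'E'
from h import *
import pickle
o=ctrl.get_obs(); im=ctrl.camera('wrist'); cv2.imwrite('pics/wB2.png',im[:,:,::-1]); pickle.dump(o,open('wB2.pkl','wb'))
print(np.round(o['eef_pos'],4),np.round(o['eef_rot'],4),o['wrist_force'])
out=np.zeros((600,800,3),np.uint8)
a=cv2.imread('pics/wB1.png')[50:200,210:430]; b=im[:,:,::-1][80:270,200:440]
out[:300,:440]=cv2.resize(a,None,fx=2,fy=2,interpolation=3)
a2=cv2.imread('pics/wB1.png')
A=cv2.resize(a2[60:180,220:420],(800,480),interpolation=3)
out=np.zeros((600,800,3),np.uint8)
out[:300,:]=np.hstack([cv2.resize(a2[90:190,220:353],(400,300),interpolation=3),cv2.resize(a2[90:190,287:420],(400,300),interpolation=3)])
im=im[:,:,::-1]
out[300:,:]=np.hstack([cv2.resize(im[130:230,220:353],(400,300),interpolation=3),cv2.resize(im[130:230,287:420],(400,300),interpolation=3)])
cv2.imwrite('pics/crop2.png',out)
E
```

```text
[0.4875 0.131  0.3285] [ 0.000e+00  9.941e-01 -1.083e-01 -5.000e-04] [-0.22057114  1.16056114 -3.40032641]
```

View pics/crop2.png

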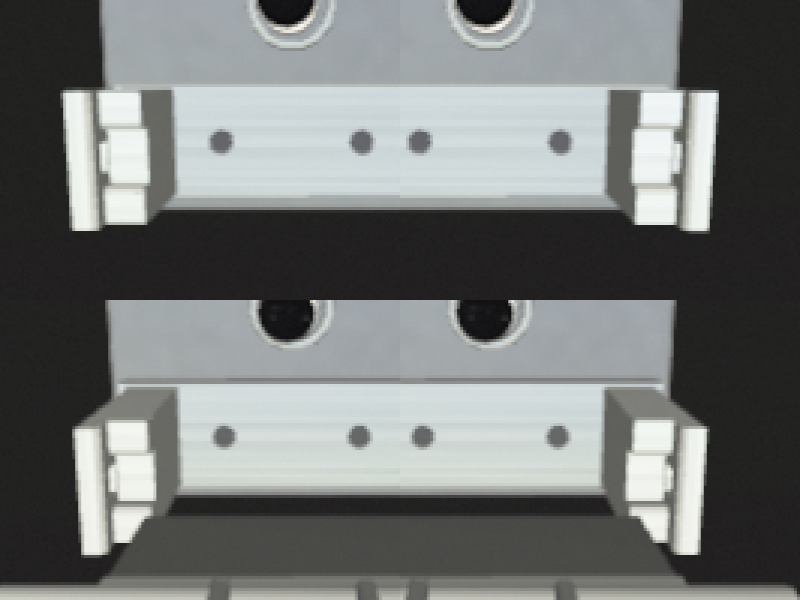

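```bash
python3 - <<'E'
from h import *
import pickle
o1=pickle.load(open('wB1.pkl','rb'));o2=pickle.load(open('wB2.pkl','rb'))
c1=cam('wrist',o1);c2=cam('wrist',o2)
def f(u,r0,v0):
    return (220+u[0]/3.008-.35 if u[0]<400 else 287+(u[0]-400)/3.008-.35, r0+(u[1]-v0)/3-.35)
P1=[(63,91),(71,231),(718,91),(710,231)]; P2=[(74,428),(82,555),(707,428),(699,555)]
X=np.array([tri([(*c1,f(a,90,0)),(*c2,f(b,130,300))]) for a,b in zip(P1,P2)]); m=X.mean(0); print(X.round(4),m.round(4))
d=X[0]-X[2]+X[1]-X[3];print(np.degrees(np.arctan2(d[1],d[0])),np.linalg.norm(d)/2)
for c,P,r0,v0 in((c1,P1,90,0),(c2,P2,130,300)):
  for z in (.114,.118,.122,.126,.130):
    Z=onplane(*c,[f(p,r0,v0) for p in P],z);d=(Z[0]-Z[2]+Z[1]-Z[3])/2;e=(Z[0]-Z[1]+Z[2]-Z[3])/2;print(z,Z.mean(0).round(4),np.linalg.norm(d).round(4),np.linalg.norm(e).round(4))
o=pickle.load(open('wA4.pkl','rb'));k,M=cam('wrist',o);Tt=T(o['eef_pos'],o['eef_rot'])
b=lambda z:(Tt@np.array([[0,.062,z,1],[0,-.062,z,1],[0,0,z,1],[-.008,0,z,1],[.008,0,z,1],[0,0,z-.008,1]]).T).T[:,:3]
for z in(.09,.094,.098): print(z,proj(k,M,b(z)).round(1).tolist())
im=cv2.imread('pics/wA4.png')
print(im[215:262,318,1].tolist()); print(im[237,205:222,1].tolist(),im[237,412:428,1].tolist())
im=cv2.imread('pics/wB2.png')
print(im[215:262,318,1].tolist()); print(im[237,205:222,1].tolist(),im[237,412:428,1].tolist())
E
```

```text
[[0.5194 0.198  0.1196]
 [0.4762 0.2079 0.1196]
 [0.489  0.0582 0.1205]
 [0.4457 0.0672 0.1205]] [0.4826 0.1328 0.12  ]
77.74880902158378 0.14353493722006097
0.114 [0.482  0.1329 0.114 ] 0.1468 0.0453
0.118 [0.4824 0.1328 0.118 ] 0.1447 0.0447
0.122 [0.4827 0.1327 0.122 ] 0.1427 0.044
0.126 [0.4831 0.1326 0.126 ] 0.1406 0.0434
0.13 [0.4834 0.1325 0.13  ] 0.1385 0.0428
0.114 [0.4809 0.1331 0.114 ] 0.1465 0.0453
0.118 [0.482  0.1328 0.118 ] 0.1445 0.0447
0.122 [0.4831 0.1326 0.122 ] 0.1424 0.044
0.126 [0.4841 0.1324 0.126 ] 0.1403 0.0434
0.13 [0.4852 0.1321 0.13  ] 0.1383 0.0428
0.09 [[418.9, 236.7], [215.1, 236.4], [317.0, 236.6], [317.0, 248.6], [317.0, 224.3], [317.0, 242.1]]
0.094 [[416.7, 234.1], [217.3, 233.8], [317.0, 234.0], [317.0, 245.8], [317.0, 221.9], [317.0, 239.3]]
0.098 [[414.6, 231.7], [219.4, 231.3], [317.0, 231.5], [317.0, 243.1], [317.0, 219.7], [317.0, 236.6]]
[77, 77, 76, 76, 78, 77, 87, 116, 127, 123, 121, 145, 166, 184, 197, 209, 220, 226, 230, 235, 239, 240, 240, 240, 241, 241, 241, 241, 239, 237, 233, 227, 223, 214, 180, 115, 33, 33, 34, 36, 33, 33, 34, 34, 34, 34, 33]
[35, 35, 35, 35, 37, 35, 35, 34, 138, 223, 240, 240, 240, 241, 240, 240, 240] [238, 237, 238, 237, 238, 238, 237, 237, 209, 108, 35, 35, 36, 35, 34, 35]
[76, 76, 75, 75, 75, 75, 84, 112, 122, 118, 118, 142, 161, 178, 192, 203, 216, 222, 226, 232, 235, 236, 237, 238, 238, 238, 238, 238, 237, 233, 229, 225, 219, 209, 176, 112, 32, 32, 32, 33, 33, 33, 35, 33, 33, 33, 32]
[33, 33, 32, 33, 31, 32, 32, 33, 135, 219, 237, 237, 237, 237, 237, 237, 237] [234, 234, 234, 234, 234, 234, 234, 234, 203, 104, 32, 34, 32, 30, 32, 32]
```

B's hinge line measures about (0.4825, 0.1328, 0.103), and the cheek span of 143.5 mm matches the text. I lower to just above the cheeks.

Call:
{"fn": "carry_out", "kwargs": {
  "steps": [-0.002, 0, 0.006, 0, 0, 0, 0.3, -0.0044, -0.0007, 0.018, 0, 0, -0.003, 0.3, -0.0044, -0.0007, 0.034, 0, 0, -0.003, 0.3, -0.0044, -0.0007, 0.05, 0, 0, -0.003, 0.3, -0.0044, -0.0007, 0.066, 0, 0, -0.003, 0.3, -0.0044, -0.0007, 0.08, 0, 0, -0.003, 0.3, -0.0044, -0.0007, 0.09, 0, 0, -0.003, 0.3, -0.0044, -0.0007, 0.096, 0, 0, -0.003, 0.3, -0.0044, -0.0007, 0.098, 0, 0, -0.003, 0.3, -0.0044, -0.0007, 0.098, 0, 0, -0.003, 0.3, -0.0044, -0.0007, 0.098, 0, 0, -0.003, 0.3]
}}

```text
time_s: 8.4
eef_pos: [0.4838, 0.1331, 0.2315]
eef_rot: [-0.0, 0.994, -0.106, 0.001]
wrist_force: [-0.3, 0.1, -1.8]
opening: 0.358
grasp_force: 60.0
```

```bash
python3 - <<'E'
from h import *
import pickle
o=ctrl.get_obs(); im=ctrl.camera('wrist')[:,:,::-1]; cv2.imwrite('pics/wB3.png',im); pickle.dump(o,open('wB3.pkl','wb'))
print(np.round(o['eef_pos'],4),np.round(o['eef_rot'],4),o['wrist_force'],o['torque'])
cv2.imwrite('pics/crop3.png',np.hstack([cv2.resize(im[170:290,180:280],(400,480),interpolation=3),cv2.resize(im[170:290,355:455],(400,480),interpolation=3)]))
E
```

```text
[0.4838 0.1331 0.2315] [-1.000e-04  9.943e-01 -1.064e-01  6.000e-04] [-0.31826816  0.0577539  -1.76656381] [ 0.02767737  0.01153602 -0.02861829]
```

View pics/crop3.png

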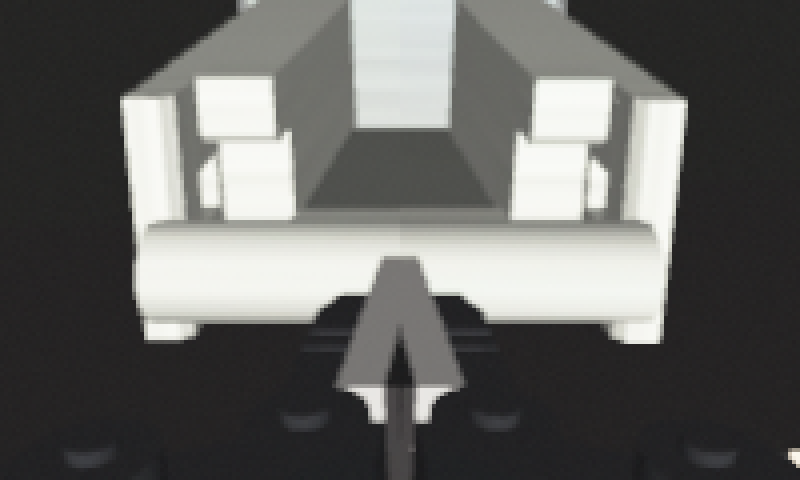

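```bash
python3 - <<'E'
from h import *
import pickle
o=pickle.load(open('wB3.pkl','rb'));k,M=cam('wrist',o);Tt=T(o['eef_pos'],o['eef_rot'])
uv=[(210.4,194.2),(216,255.3),(426.6,194.2),(420.7,255.3)]
for z in(.116,.118,.120,.122):
  Z=onplane(k,M,uv,z); m=Z.mean(0); d=(Z[0]-Z[2]+Z[1]-Z[3])/2
  print(z,m.round(4),np.linalg.norm(d).round(4),np.degrees(np.arctan2(d[1],d[0])).round(2),(np.linalg.inv(Tt)@np.r_[m,1])[:3].round(4))
# barrel silhouette prediction vs (x,z)
import itertools
for x,z in itertools.product((-.002,-.001,0),(.092,.094,.096)):
  t=np.linspace(0,6.28,200); P=np.c_[x+.008*np.cos(t),0*t,z+.008*np.sin(t),1+0*t]
  r=proj(k,M,(Tt@P.T).T[:,:3])[:,1]; print(x,z,r.min().round(1),r.max().round(1))
E
```

```text
0.116 [0.4808 0.1328 0.116 ] 0.1466 77.89 [-0.0029  0.001   0.1155]
0.118 [0.4816 0.1326 0.118 ] 0.145 77.89 [-0.0021  0.0009  0.1135]
0.12 [0.4824 0.1325 0.12  ] 0.1434 77.89 [-0.0014  0.0009  0.1115]
0.122 [0.4831 0.1323 0.122 ] 0.1418 77.89 [-0.0006  0.0009  0.1095]
-0.002 0.092 225.3 251.5
-0.002 0.094 224.1 250.0
-0.002 0.096 222.9 248.6
-0.001 0.092 223.7 250.0
-0.001 0.094 222.6 248.5
-0.001 0.096 221.5 247.1
0 0.092 222.2 248.5
0 0.094 221.1 247.0
0 0.096 220.0 245.6
```

In the crop, the barrel (135–662) sits 6 crop px left of the cheeks' middle (122–687), about 1 mm. I shift +1 mm in tool y; x is already aligned. Then I lower gently.

Call:
{"fn": "carry_out", "kwargs": {
  "steps": [0, 0.001, 0.002, 0, 0, 0, 0.3, 0, 0.001, 0.006, 0, 0, 0, 0.3, 0, 0.001, 0.01, 0, 0, 0, 0.3, 0, 0.001, 0.014, 0, 0, 0, 0.3, 0, 0.001, 0.016, 0, 0, 0, 0.3, 0, 0.001, 0.018, 0, 0, 0, 0.3, 0, 0.001, 0.02, 0, 0, 0, 0.3, 0, 0.001, 0.02, 0, 0, 0, 0.3]
}}

```text
time_s: 9.25
eef_pos: [0.483, 0.1321, 0.2106]
eef_rot: [0.0, 0.994, -0.106, -0.0]
wrist_force: [-0.1, 1.0, -2.8]
opening: 0.359
grasp_force: 60.0
```

Call:
{"fn": "carry_out", "kwargs": {
  "steps": [0, 0, 0.001, 0, 0, 0, 0.3, 0, 0, 0.002, 0, 0, 0, 0.3, 0, 0, 0.003, 0, 0, 0, 0.3, 0, 0, 0.004, 0, 0, 0, 0.3, 0, 0, 0.004, 0, 0, 0, 0.3]
}}

```text
time_s: 9.75
eef_pos: [0.483, 0.1321, 0.2067]
eef_rot: [0.0, 0.994, -0.106, -0.0]
wrist_force: [-0.3, 0.6, -2.2]
opening: 0.359
grasp_force: 60.0
```

Call:
{"fn": "carry_out", "kwargs": {
  "steps": [0, 0, 0.001, 0, 0, 0, 0.3, 0, 0, 0.002, 0, 0, 0, 0.3, 0, 0, 0.003, 0, 0, 0, 0.3, 0, 0, 0.004, 0, 0, 0, 0.3, 0, 0, 0.004, 0, 0, 0, 0.3]
}}

```text
time_s: 10.25
eef_pos: [0.483, 0.1321, 0.2027]
eef_rot: [0.0, 0.994, -0.106, -0.0]
wrist_force: [0.2, 0.2, -2.7]
opening: 0.361
grasp_force: 60.0
```

Call:
{"fn": "carry_out", "kwargs": {
  "steps": [0, 0, 0.001, 0, 0, 0, 0.3, 0, 0, 0.002, 0, 0, 0, 0.3, 0, 0, 0.003, 0, 0, 0, 0.3, 0, 0, 0.003, 0, 0, 0, 0.3]
}}

```text
time_s: 10.65
eef_pos: [0.483, 0.1321, 0.1997]
eef_rot: [0.0, 0.994, -0.106, -0.0]
wrist_force: [-0.1, 0.1, -2.3]
opening: 0.362
grasp_force: 60.0
```

Call:
{"fn": "carry_out", "kwargs": {
  "steps": [0, 0, 0.001, 0, 0, 0, 0.3, 0, 0, 0.002, 0, 0, 0, 0.3, 0, 0, 0.002, 0, 0, 0, 0.3]
}}

```text
time_s: 10.95
eef_pos: [0.483, 0.1321, 0.1977]
eef_rot: [0.0, 0.994, -0.106, -0.0]
wrist_force: [0.2, 0.7, -2.4]
opening: 0.359
grasp_force: 60.0
```

Call:
{"fn": "carry_out", "kwargs": {
  "steps": [0, 0, 0.001, 0, 0, 0, 0.3, 0, 0, 0.0015, 0, 0, 0, 0.3, 0, 0, 0.0015, 0, 0, 0, 0.3]
}}

```text
time_s: 11.25
eef_pos: [0.4832, 0.1321, 0.1965]
eef_rot: [-0.0, 0.994, -0.106, 0.0]
wrist_force: [-0.7, 0.1, -1.7]
opening: 0.361
grasp_force: 60.1
```

Call:
{"fn": "carry_out", "kwargs": {
  "steps": [0, 0, 0.0005, 0, 0, 0, 0.3, 0, 0, 0.001, 0, 0, 0, 0.3, 0, 0, 0.001, 0, 0, 0, 0.3]
}}

```text
time_s: 11.55
eef_pos: [0.4833, 0.1321, 0.1963]
eef_rot: [0.0, 0.994, -0.106, 0.0]
wrist_force: [-2.9, -1.1, 6.9]
opening: 0.362
grasp_force: 62.0
```

Contact at TCP z 0.1963, where the camera put the seat. I feel fore and aft lightly to confirm that it lies in the U rather than on a chamfer.

Call:
{"fn": "carry_out", "kwargs": {
  "steps": [-0.001, 0, -0.0005, 0, 0, 0, 0.3, -0.002, 0, -0.0005, 0, 0, 0, 0.3, -0.003, 0, -0.0005, 0, 0, 0, 0.3, -0.003, 0, -0.0005, 0, 0, 0, 0.3]
}}

```text
time_s: 11.95
eef_pos: [0.4819, 0.1324, 0.1965]
eef_rot: [-0.0, 0.994, -0.107, 0.003]
wrist_force: [5.8, -1.7, -3.9]
opening: 0.359
grasp_force: 59.9
```

Call:
{"fn": "carry_out", "kwargs": {
  "steps": [0.0015, 0, 0, 0, 0, 0, 0.3, 0.003, 0, 0, 0, 0, 0, 0.3, 0.0045, 0, 0, 0, 0, 0, 0.3, 0.0045, 0, 0, 0, 0, 0, 0.3]
}}

```text
time_s: 12.35
eef_pos: [0.4836, 0.1321, 0.1962]
eef_rot: [-0.0, 0.994, -0.106, -0.002]
wrist_force: [-4.3, -0.5, 9.5]
opening: 0.36
grasp_force: 62.7
```

The slot walls are felt on both sides (x 0.4819 to 0.4836), so the barrel is in the U. I centre it, then ease the pinch open, following the pads down so the guard stays bearing.

Call:
{"fn": "carry_out", "kwargs": {
  "steps": [-0.0016, 0, 0, 0, 0, 0, 0.3, -0.0016, 0, 0, 0, 0, 0, 0.34, -0.0016, 0, 0.0003, 0, 0, 0, 0.36, -0.0016, 0, 0.0006, 0, 0, 0, 0.38, -0.0016, 0, 0.001, 0, 0, 0, 0.4]
}}

```text
time_s: 12.85
eef_pos: [0.4832, 0.1323, 0.1952]
eef_rot: [-0.0, 0.994, -0.106, 0.0]
wrist_force: [-1.8, -0.6, 8.1]
opening: 0.403
grasp_force: 8.9
```

Now pushed by the springs only (8.9 N), with 8 N of bearing force. I continue.

Call:
{"fn": "carry_out", "kwargs": {
  "steps": [0, 0, 0.0003, 0, 0, 0, 0.43, 0, 0, 0.0006, 0, 0, 0, 0.46, 0, 0, 0.001, 0, 0, 0, 0.48]
}}

```text
time_s: 13.15
eef_pos: [0.4832, 0.1323, 0.1944]
eef_rot: [-0.0, 0.994, -0.106, 0.0]
wrist_force: [-0.4, -0.1, 9.7]
opening: 0.478
grasp_force: 7.4
```

Call:
{"fn": "carry_out", "kwargs": {
  "steps": [0, 0, 0.0004, 0, 0, 0, 0.51, 0, 0, 0.0008, 0, 0, 0, 0.54, 0, 0, 0.0012, 0, 0, 0, 0.56]
}}

```text
time_s: 13.45
eef_pos: [0.4834, 0.1322, 0.1932]
eef_rot: [-0.0, 0.994, -0.106, 0.0]
wrist_force: [-0.2, -0.1, 8.2]
opening: 0.561
grasp_force: 5.9
```

Call:
{"fn": "carry_out", "kwargs": {
  "steps": [0, 0, 0.0004, 0, 0, 0, 0.59, 0, 0, 0.0008, 0, 0, 0, 0.62, 0, 0, 0.001, 0, 0, 0, 0.64]
}}

```text
time_s: 13.75
eef_pos: [0.4833, 0.1322, 0.1918]
eef_rot: [-0.0, 0.994, -0.106, 0.0]
wrist_force: [0.6, 0.1, 5.0]
opening: 0.641
grasp_force: 4.3
```

Call:
{"fn": "carry_out", "kwargs": {
  "steps": [0, 0, 0.0004, 0, 0, 0, 0.67, 0, 0, 0.0006, 0, 0, 0, 0.71, 0, 0, 0.0006, 0, 0, 0, 0.76, 0, 0, 0.0006, 0, 0, 0, 0.8, 0, 0, 0.0006, 0, 0, 0, 0.8]
}}

```text
time_s: 14.25
eef_pos: [0.4829, 0.1321, 0.1909]
eef_rot: [0.0, 0.994, -0.106, -0.0]
wrist_force: [-0.4, -0.2, 0.1]
opening: 0.803
grasp_force: 0.0
```

```bash
python3 - <<'E'
from h import *
o=ctrl.get_obs(); im=ctrl.camera('wrist')[:,:,::-1]; cv2.imwrite('pics/wB4.png',im)
print(np.round(o['eef_pos'],4),o['wrist_force'],o['opening'],o['grasp_force'])
E
```

```text
[0.4829 0.1321 0.1909] [-0.38859426 -0.20099206  0.12404542] 0.8025011057563243 0.0
```

Call:
{"fn": "carry_out", "kwargs": {
  "steps": [0, 0, -0.002, 0, 0, 0, 0.82, 0, 0, -0.008, 0, 0, 0, 0.84, 0, 0, -0.02, 0, 0, 0, 0.85, 0, 0, -0.04, 0, 0, 0, 0.85, 0, 0, -0.07, 0, 0, 0, 0.85, 0, 0, -0.1, 0, 0, 0, 0.85, 0, 0, -0.125, 0, 0, 0, 0.85, 0, 0, -0.135, 0, 0, 0, 0.85, 0, 0, -0.135, 0, 0, 0, 0.85, 0, 0, -0.135, 0, 0, 0, 0.85]
}}

```text
time_s: 15.3
eef_pos: [0.4826, 0.1321, 0.3253]
eef_rot: [0.0, 0.994, -0.106, -0.0]
wrist_force: [-0.7, 0.1, -0.7]
opening: 0.85
grasp_force: 0.0
```

```bash
python3 - <<'E'
from h import *
o=ctrl.get_obs(); im=ctrl.camera('wrist')[:,:,::-1]; s=ctrl.camera('side')[:,:,::-1]
print(np.round(o['eef_pos'],4),o['wrist_force'],o['time_s'])
cv2.imwrite('pics/fin.png',np.vstack([cv2.resize(im[80:270,195:440],(774,600),interpolation=3)[:, :][::1][:600],])) 
a=cv2.resize(im[80:260,210:430],(400,327),interpolation=3);b=cv2.resize(s[250:360,220:330],(400,400),interpolation=3)
out=np.zeros((400,800,3),np.uint8);out[:327,:400]=a;out[:,400:]=b;cv2.imwrite('pics/fin.png',out)
E
```

```text
[0.4826 0.1321 0.3253] [-0.72155486  0.13268237 -0.74521377] 15.3
```

View pics/fin.png

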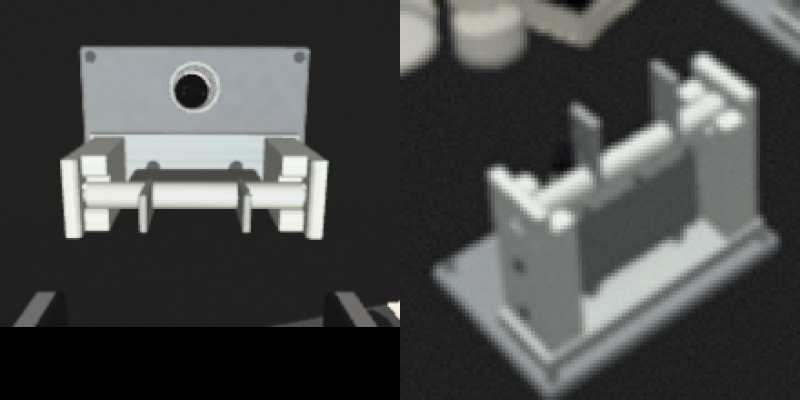

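The final view shows the barrel seated in both saddles, tabs fully apart at (143,212) and (246,212) with spacing equal to pins-out, panel hanging straight and the vial in its nest at (192,88). I hand in.

```bash
python3 -c "
from bench import ctrl
print(ctrl.hand_in())"
```

```text
the job is handed in; nothing more can be done
None
```

The guard now hangs straight down in the vial stand with both pins out and the tabs released. The vial still stands in its nest, and the job was handed in at about 15.4 s of the 53 s allowed; no verdict came back.

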